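# Unlock the supply rack and hold up the fullest tin

### The arm

A 6-joint arm with a two-finger parallel gripper is mounted at the origin on a cart in front of the work surface, level with it; the furniture and walls round the work are solid. World frame = base frame: x ahead of the robot, y to its left, z up, the work surface at z = 0. Lengths are in m, angles in rad, forces in N, time in s.
With the tool pointing down it reaches from about 0.375 to 0.975 m from the base axis. Payload 3.8 kg.
Tool frame: the origin (TCP) lies midway between the tips of the shut fingers; the grasp point (between the pads) lies 19 mm behind it; z points along the fingers, y is the line along which they close (so a half turn about z gives the same grasp; the last joint's range is limited). The gripper opens to 88 mm and grips with 3 to 60 N. Pads are 18 mm wide; open, the fingers measure 123 mm over their backs; the gripper's body (75 mm by 187 mm) begins 45 mm behind the grasp point.
Start: joints at [-1.28, 0.264, 1.604, -0, 1.274, -0.037], TCP at [0.217, -0.639, 0.239] pointing down, gripper open.
Joint ranges: [-2.63, 2.63], [-0.94, 2.18], [0.31, 2.57], [-1.31, 4.45], [0, 2.66], [-2.55, 2.55]. Speed limits (rad/s): [2.57, 2.57, 3.14, 3.14, 3.14, 3.14].

### API

Orientations are given as a rotation vector (axis times angle).
In Python, from cell import manip, inverse_kinematics, cams, order gives the robot as it stands. Calls block until the motion is done:
- manip.move_pose(position, orientation): joint-space move of the TCP to a pose.
- manip.move_linear(position, rate=0.15, rot=None): straight line of the TCP; rot=None keeps the orientation; rate is the mean speed in m/s.
- manip.set_joints(angles): joint-space move.
- manip.set_gripper(opening, force=None): finger opening in m; force is the grip in N (None keeps the last); returns when the fingers have stopped.
- manip.dwell(seconds).
- inverse_kinematics(position, orientation): joint angles nearest the present ones, or None.
- manip.state(): the state.
- cams.capture(name): name is "side" or "top" or "wrist"; returns a dict with "image" (420x560x3 uint8, blue, green, red), "z_map" (420x560 float32, m along the optical axis (not along the pixel's ray), 0 where there is no reading), "intrinsics" (3x3 intrinsics, pixels), "position" and "orientation" of the camera in the world; the wrist camera has in their place "T_tool_cam" (4x4, takes a point from camera to tool coordinates, whose origin is the TCP and whose axes are the flange's). Camera axes: x right, y down, z forward; pixel columns grow to the right and rows downward; lengths in m; the calibration is good to about 2 mm. A picture is of the moment at which its call begins: read the wrist's pose just before it.
A pose or a line that the arm cannot do raises manip.IKError and nothing moves.
- order.close_job(): hands the job in; it is judged then, once.
The state is a dict: "clock": time; "joint_pos": joint angles; "joint_velocities": joint speeds; "tau": joint torques, N m; "tool_pos": TCP position; "tcp_rot": TCP orientation; "contact_force": force on the tool from outside, world axes, zero at the start; "moment": the same for the moment, N m; "gripper_width": finger opening in m; "grasp_force": force on a finger pad.
Only numpy, scipy, OpenCV 4.12 (cv2) and the standard library are available. Lean on these libraries where they do the work, as an engineer would, in place of code of your own. Each camera call takes 0.05 s, during which the arm holds its last target. There are 200 camera calls.

### The job

The three identical closed tins of office fasteners are locked in their rack: throw the lever at the rack's right end away from you, fully home into the release notch, to free them. Then heft the tins one at a time, left, middle, right, lifting each well clear of the rack (10 cm or so) and standing it back on its own mat before the next is lifted, to feel which is heaviest. Finish holding the heaviest upright and still in the gripper, its underside about 20 cm above the desk, with the other two standing on their mats and the lever still in its notch; do not let go of it, and leave the other things on the desk alone.

Things in the scene. Friction and masses are not known exactly. Their poses are not given: they have to be found in the camera images.
- rack: Fixed grey desk rack for three tins: tray 145 mm (x) by 372 mm (y), 12 mm thick, top face 12 mm above the desk. Origin: on the desk (underside of the tray) at the middle tin's place; the tray reaches 55 mm in front of it, 90 mm behind it, 175 mm to the left and 197 mm to the right; its x points away from the robot, its y along the row to the left. It is turned by up to 0.15 rad from start to start.
- lever (a joint): Angle of the keeper lever about the shaft along the rack's rear edge: 0 = locked (lever leans 0.65 rad towards the robot, a tab reaches over each tin's foot rim and holds it down with 20 N or more), 1.3 = end stop, in the release notch (leans 0.65 rad away from the robot, tabs turned up clear of the tins). Starts at 0 to 0.2. It stays where it is left (stiff: about 5 to 7 N at the knob, across the stem, moves it). The notch counts as reached above 1.12.
- lever_knob (a point): Centre of the lever's black ball knob, diameter 28 mm, on a 9 mm round stem. It moves in an arc of radius 90 mm about lever_hinge, in the rack's xz plane: up, over and away from the robot.
- lever_hinge (a point): Point on the lever's turning axis (which runs along the rack's y) in the plane of the lever, 21 mm above the desk, at the right end of the rack: in the rack's frame x 49, y -172, z 21 mm. The shaft itself is 8 mm thick and runs behind the tins; its tabs end no higher than 45 mm above the desk. A steel quadrant with two notches stands 14 mm to the right of the lever plane, up to 78 mm above the desk.
- release_notch (a point): Where the knob's centre is when the lever is in the release notch (the notch at the far side of the quadrant, with a small raised pointer beneath it).
- place_left (a point): Centre of the round rubber mat (diameter 72 mm, flush) on the tray that marks the left tin's place, on the tray's top face; the places are 100 mm apart. The shaft begins 12 mm behind the foot rim of a tin that stands on its mat.
- tin_left: The tin that stands at the left (left = +y). Closed round metal tin, 84 mm tall, body diameter 56 (lid, the top 21 mm: 59), foot rim diameter 66 and 4 mm high; lid fixed. Origin: centre of the underside; z up. All three look alike but differ in weight: each 0.15 to 0.7 kg, the heaviest at least 0.15 kg heavier than the next. Which one it is changes from start to start.
- tin_left_floor: The inner floor of the left tin, out of sight, fixed to the tin 4.5 mm above its underside; it carries the contents. Not to be handled.
- place_middle (a point): Centre of the round rubber mat (diameter 72 mm, flush) on the tray that marks the middle tin's place, on the tray's top face; the places are 100 mm apart. The shaft begins 12 mm behind the foot rim of a tin that stands on its mat.
- tin_middle: The tin that stands at the middle (left = +y). Closed round metal tin, 84 mm tall, body diameter 56 (lid, the top 21 mm: 59), foot rim diameter 66 and 4 mm high; lid fixed. Origin: centre of the underside; z up. All three look alike but differ in weight: each 0.15 to 0.7 kg, the heaviest at least 0.15 kg heavier than the next. Which one it is changes from start to start.
- tin_middle_floor: The inner floor of the middle tin, out of sight, fixed to the tin 4.5 mm above its underside; it carries the contents. Not to be handled.
- place_right (a point): Centre of the round rubber mat (diameter 72 mm, flush) on the tray that marks the right tin's place, on the tray's top face; the places are 100 mm apart. The shaft begins 12 mm behind the foot rim of a tin that stands on its mat.
- tin_right: The tin that stands at the right (left = +y). Closed round metal tin, 84 mm tall, body diameter 56 (lid, the top 21 mm: 59), foot rim diameter 66 and 4 mm high; lid fixed. Origin: centre of the underside; z up. All three look alike but differ in weight: each 0.15 to 0.7 kg, the heaviest at least 0.15 kg heavier than the next. Which one it is changes from start to start.
- tin_right_floor: The inner floor of the right tin, out of sight, fixed to the tin 4.5 mm above its underside; it carries the contents. Not to be handled.
- stapler: Bystander: stapler, 36x141x47 mm, to the left of the rack; origin at the centre of its underside; leave alone.
- eraser: Bystander: eraser, 19x43x12 mm, behind the rack; origin at the centre of its underside; leave alone.
- glue_stick: Bystander: standing glue stick, diameter 26, 93 mm tall, behind the rack; origin at the centre of its underside; leave alone.
- mouse: Bystander: computer mouse, 60x108x38 mm, to the right of the rack; origin at the centre of its underside; leave alone.
There are look-alikes about, which are no part of the job. What is shaped like the tin_right but green or yellow is not meant.

How it is judged:
By the outcome, as a careful person would: the job done as asked, in the order asked, and still so for the second after the job is handed in, while the arm keeps its last pose, push and grip.
It also fails if it takes over 72 s, if anything falls off the work surface, if the arm or the gripper's body presses on something with over 40 N, if the wrist force passes 120 N, or if a joint passes its speed limit or range.

## Working session

There is one attempt and no reset: what is moved stays moved. The work goes in short steps, each a Python script; the robot and the scene stay as the last script left them, time stands still between calls to the robot, and variables do not carry over. Pictures are saved under pics/ and viewed, at most 10 in all, crops included, and the job is handed in when it is done.

```bash
ls; mkdir -p pics; python3 - <<'E'
from cell import manip,cams
import cv2,numpy as np
for n in ["top","side"]:
    c=cams.capture(n); cv2.imwrite(f"pics/{n}0.png",c["image"]); np.savez(f"pics/{n}0.npz",**c)
    print(n,c["position"],c["orientation"],c["intrinsics"])
print(manip.state())
E
```

```text
pics
top [ 0.37919228 -0.02945965  1.53016767] [-2.18759762  2.1526521  -0.10699321] [[474.7074387    0.         285.24065663]
 [  0.         474.7074387  210.83223008]
 [  0.           0.           1.        ]]
side [0.11580604 0.77692985 0.81446114] [-0.65147176  2.60408627 -1.24004275] [[421.80821625   0.         273.29148166]
 [  0.         421.80821625 205.50948909]
 [  0.           0.           1.        ]]
{'clock': 0.1, 'joint_pos': array([-1.27989031e+00,  2.64659491e-01,  1.60519698e+00,  1.06528468e-05,
        1.27369877e+00, -3.68658260e-02]), 'joint_velocities': array([-0.00078621, -0.00069921, -0.00309414, -0.00189055, -0.00060352,
       -0.00215756]), 'tau': array([ 2.07507901e-04, -5.03617752e+01, -3.58071506e+01,  7.30426353e-02,
        2.32482370e-02, -5.06831543e-05]), 'tool_pos': array([ 0.21715035, -0.63845967,  0.2375467 ]), 'tcp_rot': array([-3.09757643e+00, -5.12238463e-01,  3.74430061e-04]), 'contact_force': array([-0.07758736,  0.5442997 ,  0.2844806 ]), 'moment': array([ 0.0035274 , -0.0337618 , -0.04875628]), 'grasp_force': 0.0, 'gripper_width': 0.08833487779046438}
```

View pics/top0.png

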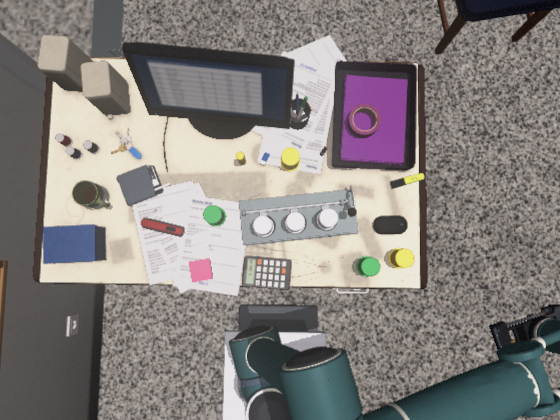

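View pics/side0.png

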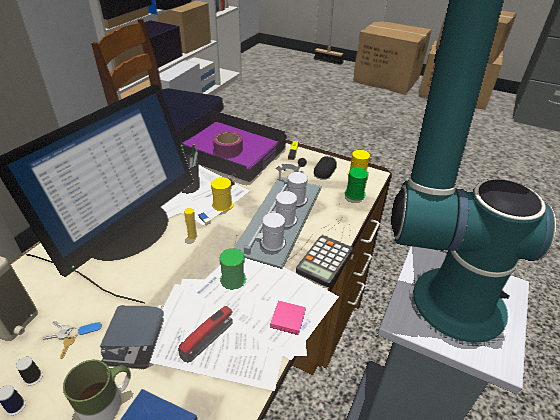

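The top view shows three silver tins at (263,225), (295,222) and (328,218) on the grey rack, with the lever knob near (352,212). The look-alikes are green at (213,215) and (370,267), and yellow at (290,158) and (403,258). I'll choose the silver ones and check them in a close crop.

```bash
cat > h.py <<'E'
import numpy as np, cv2
from scipy.spatial.transform import Rotation as R
def cloud(c):
    K=c["intrinsics"]; z=c["z_map"]; v,u=np.indices(z.shape)
    P=np.dstack([(u-K[0,2])/K[0,0]*z,(v-K[1,2])/K[1,1]*z,z])
    return P@R.from_rotvec(c["orientation"]).as_matrix().T+c["position"]
E
python3 - <<'E'
from h import *
c=dict(np.load("pics/top0.npz")); W=cloud(c)
im=c["image"][170:260,225:385]; cv2.imwrite("pics/crop.png",cv2.resize(im,None,fx=5,fy=5,interpolation=cv2.INTER_CUBIC))
pts=[]
for u,v in [(263,225),(295,222),(328,218)]:
    w=W[v-14:v+15,u-14:u+15].reshape(-1,3); t=w[(w[:,2]>.088)&(w[:,2]<.105)]
    (m,r)=cv2.minEnclosingCircle(t[:,:2].astype(np.float32))
    print(u,v,len(t),t.mean(0),m,r); pts.append(t.mean(0))
d=pts[0]-pts[2]; print("yaw",np.arctan2(-d[0],d[1]),np.linalg.norm(d))
w=W[180:230,340:365].reshape(-1,3); print(w[w[:,2]>.03].round(3)); print("desk",W[270,300],"tray",W[235,280:330:10,2])
for n,(u,v) in dict(g1=(213,215),y1=(290,158),g2=(370,267),y2=(403,258),mon=(210,100),mouse=(390,225)).items(): print(n,W[v,u].round(3))
E
```

```text
263 225 290 [0.47976576 0.04164897 0.09596098] (0.48007452487945557, 0.04174516722559929) 0.02956204116344452
295 222 289 [ 0.49211714 -0.05786803  0.09593188] (0.4925317168235779, -0.05809873715043068) 0.029235905036330223
328 218 290 [ 0.50537088 -0.15826051  0.09586324] (0.5057618021965027, -0.15849919617176056) 0.029541872441768646
yaw 0.12738999709785126 0.20154262559856181
[[ 0.611 -0.23   0.051]
 [ 0.611 -0.233  0.053]
 [ 0.607 -0.232  0.057]
 [ 0.603 -0.231  0.063]
 [ 0.604 -0.235  0.058]
 [ 0.6   -0.232  0.062]
 [ 0.601 -0.235  0.059]
 [ 0.6   -0.231  0.042]
 [ 0.597 -0.232  0.061]
 [ 0.598 -0.235  0.057]
 [ 0.598 -0.232  0.037]
 [ 0.595 -0.233  0.054]
 [ 0.593 -0.234  0.069]
 [ 0.592 -0.233  0.054]
 [ 0.59  -0.234  0.069]
 [ 0.589 -0.236  0.076]
 [ 0.59  -0.233  0.049]
 [ 0.587 -0.234  0.07 ]
 [ 0.586 -0.236  0.075]
 [ 0.583 -0.233  0.07 ]
 [ 0.582 -0.235  0.078]
 [ 0.581 -0.234  0.065]
 [ 0.58  -0.236  0.074]
 [ 0.578 -0.234  0.065]
 [ 0.576 -0.236  0.077]
 [ 0.575 -0.235  0.062]
 [ 0.573 -0.236  0.075]
 [ 0.574 -0.24   0.071]
 [ 0.379 -0.029  1.53 ]
 [ 0.572 -0.235  0.06 
[... 2801 characters left out ...]
  0.109]
 [ 0.517 -0.231  0.114]
 [ 0.516 -0.233  0.12 ]
 [ 0.517 -0.237  0.113]
 [ 0.518 -0.241  0.105]
 [ 0.515 -0.22   0.105]
 [ 0.514 -0.222  0.108]
 [ 0.514 -0.225  0.108]
 [ 0.513 -0.227  0.119]
 [ 0.514 -0.231  0.11 ]
 [ 0.514 -0.234  0.113]
 [ 0.515 -0.238  0.106]
 [ 0.512 -0.223  0.102]
 [ 0.512 -0.226  0.103]
 [ 0.511 -0.228  0.114]
 [ 0.511 -0.231  0.108]
 [ 0.511 -0.233  0.115]
 [ 0.379 -0.029  1.53 ]
 [ 0.379 -0.029  1.53 ]]
desk [ 0.34195303 -0.07754063 -0.0021093 ] tray [0.01346698 0.0113036  0.00995607 0.0141844  0.01879028]
g1 [0.507 0.194 0.081]
y1 [ 0.688 -0.039  0.081]
g2 [ 0.356 -0.286  0.086]
y2 [ 0.385 -0.387  0.081]
mon [0.844 0.202 0.157]
mouse [ 0.489 -0.36   0.029]
```

View pics/crop.png

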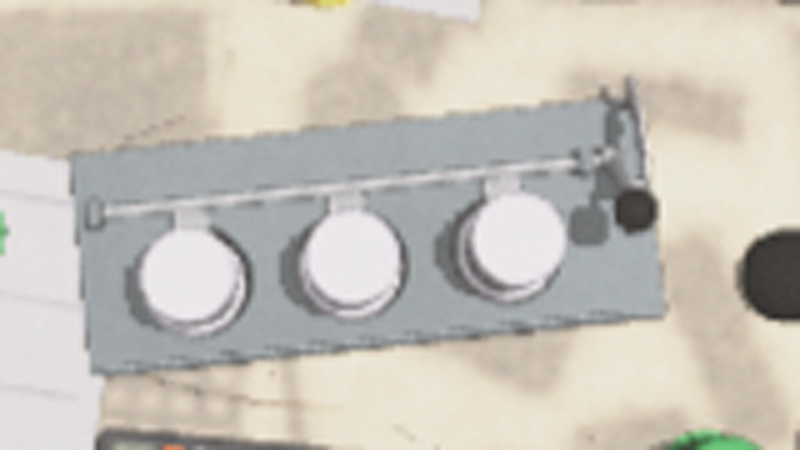

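The crop confirms three silver tins with tabs over their rims. The black knob is at crop (634,208), which is about (0.522,-0.229,0.105) in the world. Tin tops measure 96 mm, spacing is about 101 mm, and the knob sits on the arc at about 0.18 rad, so the measurements agree with the description. Next I'll push the lever.

```bash
cat >> h.py <<'E'
from cell import manip,cams,inverse_kinematics
yaw=0.1274; O=np.array([.4926,-.0583,0])
ex=np.array([np.cos(yaw),np.sin(yaw),0]); ey=np.array([-np.sin(yaw),np.cos(yaw),0]); ez=np.array([0,0,1.])
def W_(x,y,z): return O+x*ex+y*ey+z*ez
def rot(s=1): 
    y=s*ey; z=-ez; return R.from_matrix(np.c_[np.cross(y,z),y,z]).as_rotvec()
def F(): return manip.state()["contact_force"]
E
python3 - <<'E'
from h import *
for s in (1,-1): print(s,inverse_kinematics(W_(-.03,-.172,.2),rot(s)))
s=1 if inverse_kinematics(W_(-.03,-.172,.2),rot(1)) is not None and abs(inverse_kinematics(W_(-.03,-.172,.2),rot(1))[5])<1.6 else -1
print("s",s)
manip.set_gripper(0.0,20)
kn=lambda t:(.049-.09*np.sin(.65-t), .021+.09*np.cos(.65-t))
t0=.15; x,z=kn(t0)
manip.move_pose(W_(x-.05,-.172,.2),rot(s))
manip.move_linear(W_(x-.042,-.172,z-.008),rate=.12)
f0=F(); print("f0",f0,manip.state()["clock"])
for t in np.arange(.15,1.42,.1):
    x,z=kn(min(t,1.3)); x+=.09*max(0,t-1.3)*.8
    manip.move_linear(W_(x-.023,-.172,z-.008),rate=.06)
    f=F()-f0; print(round(t,2),f.round(1),manip.state()["tool_pos"].round(4))
    if np.linalg.norm(f)>28: print("stop");break
c=cams.capture("top"); cv2.imwrite("pics/lev.png",cv2.resize(c["image"][170:260,300:385],None,fx=6,fy=6,interpolation=cv2.INTER_CUBIC))
print(manip.state()["clock"])
E
```

```text
1 [-4.93953653e-01  3.27455104e-02  1.94088072e+00 -4.44089210e-16
  1.16796643e+00 -2.19214998e+00]
-1 [-4.93953653e-01  3.27455104e-02  1.94088072e+00 -4.44089210e-16
  1.16796643e+00  9.49442674e-01]
s -1
f0 [ 0.17429774 -0.82038552 -0.34855566] 4.2
0.15 [-1.2  0.7  0.5] [ 0.498  -0.231   0.0922]
0.25 [-3.4  1.5  1.1] [ 0.5049 -0.2296  0.0956]
0.35 [-6.6  2.   4.4] [ 0.5127 -0.2288  0.0991]
0.45 [-5.9  1.4  3. ] [ 0.5218 -0.2279  0.1015]
0.55 [-5.1  1.5  3.9] [ 0.5309 -0.2269  0.1028]
0.65 [-3.8  0.5  3. ] [ 0.5403 -0.2258  0.1033]
0.75 [-2.6  0.8  3.1] [ 0.5494 -0.2246  0.1026]
0.85 [-2.1  1.   2.6] [ 0.5582 -0.2235  0.1012]
0.95 [-2.   1.   1.6] [ 0.5669 -0.2223  0.099 ]
1.05 [-1.3  0.4  1. ] [ 0.5752 -0.2212  0.0958]
1.15 [-1.5  0.1  0.6] [ 0.5832 -0.2201  0.0918]
1.25 [-2.1  0.2 -0.3] [ 0.5908 -0.2191  0.087 ]
1.35 [-4.  -0.7  1.8] [ 0.5968 -0.2183  0.084 ]
8.2917
```

```bash
python3 - <<'E'
from h import *
p=manip.state()["tool_pos"]; p0=W_(.049+.09*np.sin(.65)+.0036-.023,-.172,.0926-.008)
f0=np.array([.17,-.82,-.35])
for i in range(1,9):
    manip.move_linear(p0+ex*.003*i-ez*.001*i,rate=.04); f=F()-f0; print(i,f.round(1),manip.state()["tool_pos"].round(4))
    if -f[0]>12: break
q=manip.state()["tool_pos"]
manip.move_linear(q-ex*.02,rate=.1); manip.move_linear(q-ex*.04+ez*.12,rate=.2)
manip.move_linear(W_(-.06,-.1,.25),rate=.25)
c=cams.capture("top"); W=cloud(c); w=W[175:230,340:370].reshape(-1,3)
cv2.imwrite("pics/lev2.png",cv2.resize(c["image"][150:250,260:385],None,fx=6,fy=6,interpolation=cv2.INTER_CUBIC))
c=cams.capture("side"); cv2.imwrite("pics/sd2.png",cv2.resize(c["image"][130:270,220:360],None,fx=4,fy=4,interpolation=cv2.INTER_CUBIC))
w=w[(w[:,2]>.085)&(w[:,2]<.15)]; r=np.c_[(w-O)@ex,(w-O)@ey,w[:,2]]; print(r.mean(0),r.min(0),r.max(0),len(r)); print(manip.state()["clock"])
E
```

```text
1 [-13.   -1.9   7.9] [ 0.5972 -0.2182  0.0834]
[ 0.10249853 -0.1725789   0.10201957] [ 0.09080997 -0.18654691  0.08944273] [ 0.11547943 -0.16129886  0.11255709] 65
10.4667
```

View pics/lev2.png

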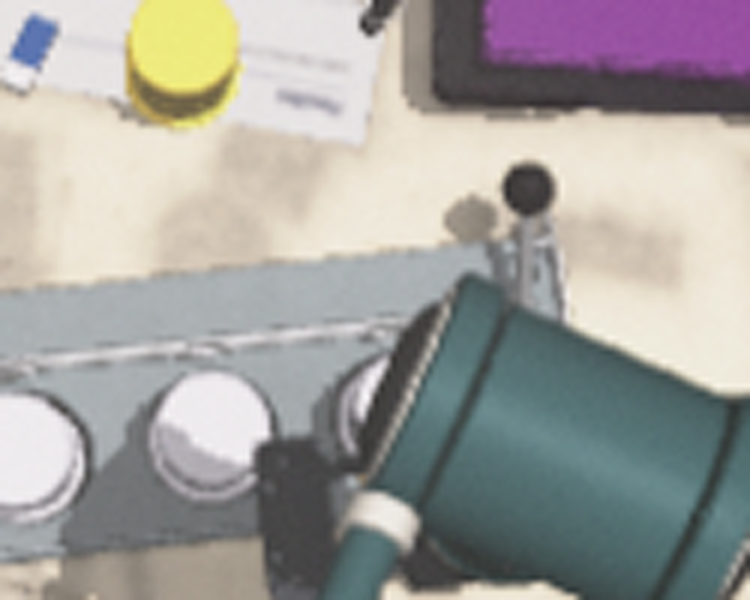

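View pics/sd2.png

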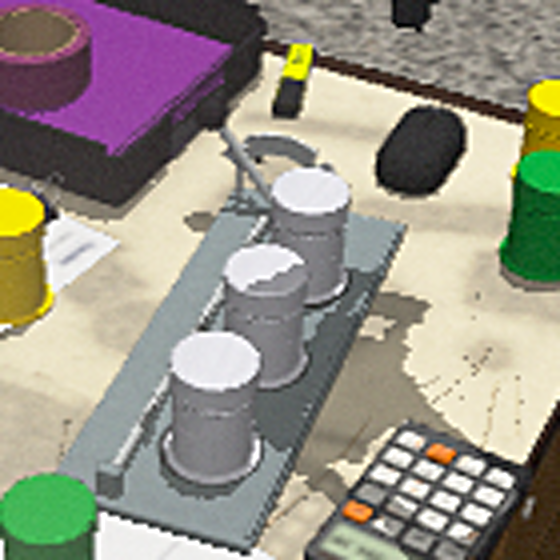

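Top crop: the knob, at (527,188), is beyond the quadrant. Its rack x of 0.1025 gives an angle of about 1.29, which is against the end stop. Side crop: all three tins are standing and the tabs are turned up. Now I'll heft the left tin first.

```bash
cat >> h.py <<'E'
Q=rot(-1); ZG=.066
def settle(n=5):
    manip.dwell(.4); a=[]
    for _ in range(n): a.append(F()); manip.dwell(.04)
    return np.mean(a,0)
def grab(y):
    manip.set_gripper(.08,35)
    manip.move_linear(W_(0,y,ZG+.06),rate=.25,rot=Q)
    fb=settle(); manip.move_linear(W_(0,y,ZG),rate=.12)
    manip.set_gripper(.03,35)
    s=manip.state(); print("grip",s["gripper_width"],s["grasp_force"],(s["contact_force"]-fb).round(1))
    return fb
def heft(y):
    fb=grab(y)
    manip.move_linear(W_(0,y,ZG+.115),rate=.12)
    fl=settle(); s=manip.state(); print("y",y,"weight N",(fb-fl).round(2),"w",s["gripper_width"],s["grasp_force"],s["clock"])
    return fb
def place(y,fb):
    manip.move_linear(W_(0,y,ZG+.008),rate=.15)
    for d in (.003,.001,0,-.001,-.002,-.003):
        manip.move_linear(W_(0,y,ZG+d),rate=.03); f=F()-fb
        if f[2]>1.5: break   # desk carries more than the tin's weight
    print("down",d,f.round(1)); manip.dwell(.2)
    manip.set_gripper(.08); manip.move_linear(W_(0,y,ZG+.06),rate=.15)
E
python3 - <<'E'
from h import *
manip.move_linear(W_(-.0,.1,.2),rate=.25)
fb=heft(.1)
c=cams.capture("side"); cv2.imwrite("pics/h1.png",c["image"])
E
```

```text
grip 0.057827012870202116 34.99957940541208 [0.1 1.6 4.8]
y 0.1 weight N [ 0.05 -0.13  2.21] w 0.05766794575249362 35.00014595221728 16.5917
```

View pics/h1.png

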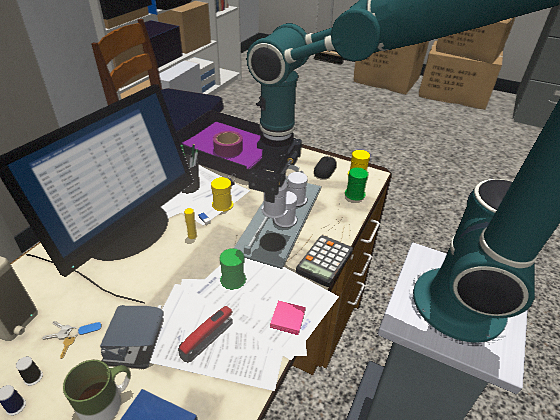

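The left tin is lifted upright, with its mat bare at (272,242), and it weighs about 0.23 kg. I'll put it back and carry on with the others.

```bash
python3 - <<'E'
from h import *
fb=manip.state() and F()+np.array([.05,-.13,2.21])
place(.1,fb)
c=cams.capture("top"); W=cloud(c)
manip.move_linear(W_(0,.1,.17),rate=.25); 
manip.move_linear(W_(0,0,.17),rate=.25)
fb=heft(0); place(0,fb)
manip.move_linear(W_(0,0,.17),rate=.25)
manip.move_linear(W_(0,-.1,.17),rate=.25)
fb=heft(-.1); np.save("fb.npy",fb)
c=cams.capture("side"); cv2.imwrite("pics/h3.png",cv2.resize(c["image"][100:270,200:400],None,fx=4,fy=3.5))
W=cloud(cams.capture("top"))
for y in (.1,0):
    p=W_(0,y,.096); w=W.reshape(-1,3); t=w[(np.hypot(*(w-p)[:,:2].T)<.04)&(abs(w[:,2]-.096)<.008)]
    if len(t): print(y,len(t),(t.mean(0)-p).round(4))
E
```

```text
down 0 [-2.5 -0.1  5.7]
grip 0.057765214358726266 34.99444954479259 [-1.2  2.4  4.8]
y 0 weight N [0.51 0.25 4.27] w 0.05792020216124756 34.999190723296465 24.4917
down 0 [-4.1  1.5  4.7]
grip 0.057818643243660046 34.963194803131046 [-1.5  0.7  3.3]
y -0.1 weight N [ 0.41 -0.57  1.88] w 0.05758055655839578 34.97088496922515 32.2917
0.1 291 [-0.0009 -0.0014 -0.0002]
0 227 [-0.0018  0.0041  0.    ]
```

View pics/h3.png

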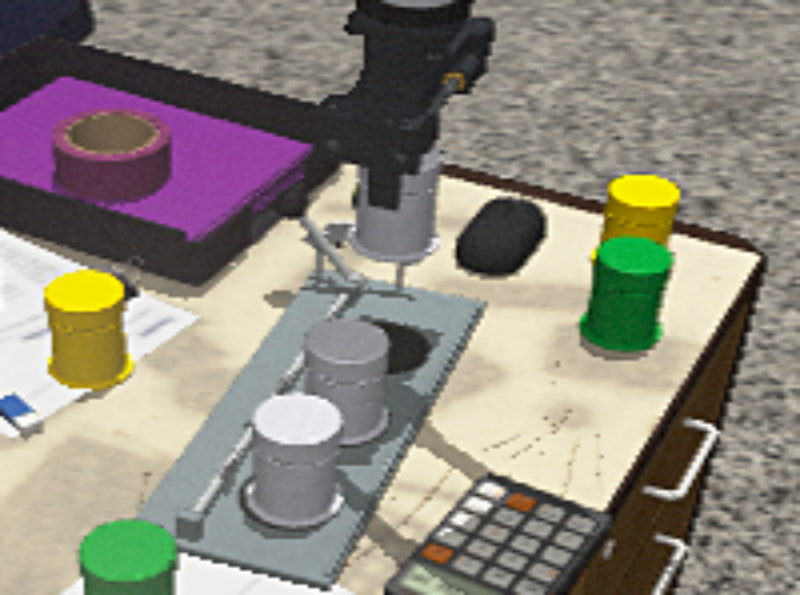

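The picture shows the left and middle tins back on their mats and the right one held upright. The weights are 0.23, 0.43 and 0.19 kg, so the middle tin is the heaviest.

```bash
python3 - <<'E'
from h import *
place(-.1,np.load("fb.npy"))
manip.move_linear(W_(0,-.1,.17),rate=.25)
manip.move_linear(W_(0,0,.17),rate=.25)
fb=grab(0)
manip.move_linear(W_(0,0,.254),rate=.12)
print("w",(fb-settle()).round(2)); manip.dwell(.5)
s=manip.state(); print(s["tool_pos"],s["gripper_width"],s["grasp_force"],s["clock"])
w=cloud(cams.capture("top")).reshape(-1,3)
for y in (.1,-.1):
    p=W_(0,y,.096); t=w[(np.hypot(*(w-p)[:,:2].T)<.04)&(abs(w[:,2]-.096)<.008)]
    if len(t): print(y,len(t),(t.mean(0)-p).round(4))
c=cams.capture("side"); cv2.imwrite("pics/fin.png",cv2.resize(c["image"][60:270,200:400],None,fx=3.5,fy=2.8))
E
```

```text
down 0 [-3.3  0.4  5.9]
grip 0.05747184663172066 34.99487537832465 [-1.3  0.2  3.1]
w [-0.15  0.13  5.33]
[ 0.49258839 -0.0582974   0.25398975] 0.05773285660029681 34.9995395320002 41.3
0.1 122 [-0.0046  0.0125 -0.0002]
-0.1 26 [-0.0152 -0.0149 -0.0008]
```

View pics/fin.png

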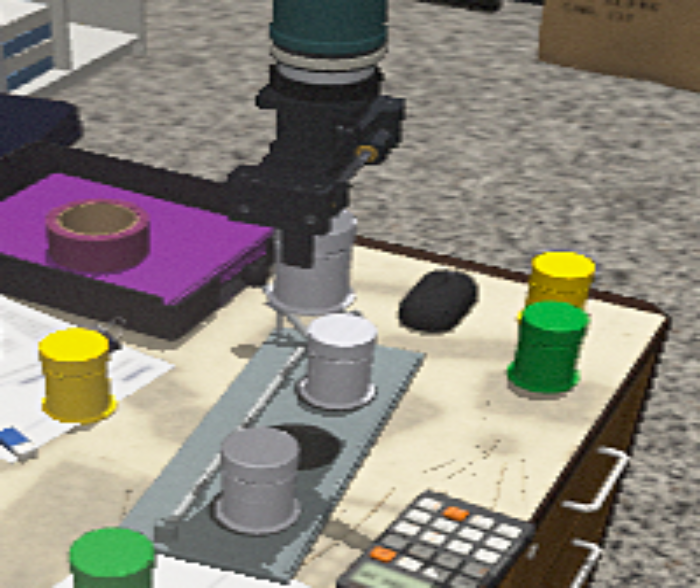

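The middle tin is held upright at (312,260), the other two are standing on their mats, and the lever stem still leans away at about (290,325). I'm handing the job in.

```bash
python3 -c "
from cell import order
print(order.close_job())"
```

```text
the job is handed in; nothing more can be done
None
```

I threw the lever home into the release notch, hefted the tins in order, and handed in holding the middle tin, the heaviest at about 0.43–0.54 kg (left about 0.23, right about 0.19), upright with its underside about 20 cm above the desk; the other two are on their mats, and the arm's clock read about 41 s.

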